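# Put the tall pill bottle away in the pedal-lift medicine box

### The job

Put the tall white pill bottle away in the pedal-lift medicine box: press the pedal right down so the lid is fully up (it stays up by itself), then set the bottle down upright, without dropping it, on the grey foam liner in the empty compartment and let go. Then take hold of the pedal and ease it all the way back up, slowly over a couple of seconds so that the lid does not slam, until the lid is fully shut. Leave everything else where it stands, including the carton already in the box.

Things in the scene. Friction and masses are not known exactly. Their poses are not given: they have to be found in the camera images.
- medbox: Medicine box, fixed. Origin on the table under its centre; x from the pedal (front) to the lid hinge (back), y left, z up. 170 (x) by 270 (y) mm; grey plinth to z = 70 mm, then a white tray, 5 mm walls, floor at z = 75, rim 112. A divider at y = 0 (top z = 105) makes left and right compartments, each 160 by 127 mm, centres y = +/-66.5. Top of hood lid: z = 196 shut, 290 up (then behind the box).
- pedal (a joint): Pedal angle: 0 = fully up (lid shut), 0.42 rad = fully down on its stop (lid fully up). Pivot line parallel to the box's y at x = -30 mm, z = 56 mm in the box's frame. Friction holds pedal and lid wherever they are left: no spring back. About 10 N on the pad presses it down, up to about 8 N lifts it back.
- pedal_pad (a point): Centre of the pedal's pad, 135 mm from the pivot, in front of the box at y = 0: steel plate 50 mm wide (box y), 60 long, 16 thick, ribs on top. 84 mm above the table when up, 28 when fully down; front end tilts 0.21 rad up at the top, 0.21 down at the bottom. Its side faces, 50 mm apart, can be gripped from above; a 26 mm wide arm runs back to the pivot. Take only the position: the axes tilt.
- lid (a joint): Hood lid angle: 0 = shut, 1.45 rad = fully up; driven by the pedal, 3.45 times the pedal's angle.
- liner_top (a point): Middle of the top of the grey foam liner (150 by 118 by 3 mm), fixed on the floor of the empty compartment, 78 mm above the table, axes as the box's. It is in the left or the right compartment. The bottle belongs here, anywhere clear of the walls.
- bottle_mid (a point): The tall white pill bottle, loose, upright, 105 mm tall, 80 to 170 g; this point is its centre, half-way up (52.5 mm above its base). Round body of diameter 50 mm up to 78 mm, then a shoulder and a ribbed cap of diameter 44 mm. z is up along the bottle.
- jar: Bystander: squat white jar, 72 mm diameter, 65 mm tall, origin under its base.
- carton: Bystander: small carton on the table, 45 by 75 by 65 mm tall, origin under its base.
- boxed_carton: Bystander: loose carton standing in the other compartment, 90 mm (box x) by 50 mm (box y) by 80 mm tall, origin under its base.
- spare_carton: Bystander: flat carton 60 by 130 by 50 mm tall, right of the box, origin under its base.
- cup: Bystander: white cup, 76 mm diameter, 90 mm tall, far left, origin under its base.
- count_tray: Bystander: aluminium tray 140 by 200 by 22 mm, right side of the table, origin under its base.
There are look-alikes about, which are no part of the job. Leave any purple or yellow look-alike of the part that bears bottle_mid alone.

How it is judged:
By the outcome, as a careful person would: the job done as asked, in the order asked, and still so for the second after the job is handed in, with the robot touching nothing.
It also fails if it takes over 72 s, if anything falls off the work surface, if the arm or the gripper's body presses on something with over 40 N, if the wrist force passes 120 N, or if a joint passes its speed limit or range.

### The arm

A 6-joint arm with a two-finger parallel gripper is mounted at the origin on the work surface. World frame = base frame: x ahead of the robot, y to its left, z up, the work surface at z = 0. Lengths are in m, angles in degrees, forces in N, time in s.
With the tool pointing down it reaches from about 0.4 to 0.825 m from the base axis. Payload 7 kg.
Tool frame: the origin (TCP) lies at the very end of the fingers, on their centre line; the grasp point (between the pads) lies 19 mm behind it (r.grasp_offset is the z of the grasp point in the tool frame, in m); z points along the fingers, y is the direction in which the jaws open and shut (so a half turn about z gives the same grasp; the last joint's range is limited). The gripper opens to 88 mm and grips with 3 to 60 N. Pads are 19 mm wide; open, the fingers measure 130 mm over their backs; the gripper's body (78 mm by 193 mm) begins 47 mm behind the grasp point.
Start: joints at [-49.899, 20.546, 0.682, 0, -70.136, -16.507], TCP at [0.27, -0.619, 0.227] pointing down, gripper open.
Joint ranges: [-176.03, 176.03], [-82.01, 121.73], [-58.28, 71.71], [-173.87, 95.51], [-174.79, -0.11], [-173.66, 173.66]. Speed limits (degrees/s): [136.94, 136.94, 172.46, 180, 180, 180].

### API

Orientations are given as [roll, pitch, yaw] about the fixed x, y, z axes, in that order (R = Rz(yaw) Ry(pitch) Rx(roll)).
In Python, from plant import r gives the robot as it stands.
- The arm moves only by the tool carry_out, never from a script. Its argument "plan" is a list of rows, each a list of 6 numbers: the shift along the world's x, y, z in m, then the turn, a rotation vector about the world's x, y, z in rad. In form: [[tx, ty, tz, wx, wy, wz], ...]. A call has 1 to 12 rows; each row shifts and turns the pose as measured when the row begins; what a row does not reach is not made up. A row lasts 1/12 s, in which the tool goes at most 41.7 mm and 7.16 degrees, less where a joint would pass 70% of its speed; a pose out of reach is approached as far as the arm can. A call with a gripper value outside its range is refused whole. "fingers" is the closure, from -1 (fully open) to 1 (shut), set as the call begins (left out, the last holds). The fingers move at their own pace and stop on an object; "force" is the grip in N (left out, the last holds). Time passes only in rows, so rows that do not move let the fingers close. It gives the time, the measured TCP pose, the force and the opening at its end, in the units of the state.
- r.get_state(): the state, without advancing time (a new reading comes with each control period).
- r.capture(name): name is "scene" or "top" or "wrist"; returns the picture (480x640x3 uint8, red, green, blue); there is no depth.
- r.camera_model(name): a dict with "fov_y" (degrees; the focal length in pixels is half the picture's height over the tangent of half this angle, whatever the lens; pixels are square), "cx", "cy" (the principal point, pixels), "R" (3x3) and "t" (3): a world point X has camera coordinates R X + t; the wrist camera has in their place "mount" (4x4, takes a point from camera to tool coordinates, whose origin is the TCP and whose axes are the flange's). Camera axes: x right, y down, z forward; pixel columns grow to the right and rows downward; lengths in m; the calibration is good to about 2 mm. A picture is of the moment at which its call begins: read the wrist's pose just before it. camera_model takes no time and is no camera call.
- r.close_job(): hands the job in, once; it reports no verdict.
The state is a dict: "time_s": time; "joints": joint angles; "qd": joint speeds; "joint_torque": joint torques, N m; "tcp_pos": TCP position; "eef_rot": TCP orientation; "contact_force": force on the tool from outside, world axes, zero at the start; "moment": the same for the moment, N m; "gripper_width": finger opening in m.
Only numpy, scipy, OpenCV 4.12 (cv2) and the standard library are available. Lean on these libraries where they do the work, as an engineer would, in place of code of your own. Each camera call takes 0.05 s, during which the arm holds its last target.

## Working session

There is one attempt and no reset: what is moved stays moved. The work goes in short steps, Python scripts to look and compute and a tool call to move; the robot and the scene stay as the last step left them, time stands still between calls to the robot, and variables do not carry over. Pictures are saved under pics/ and viewed, and the job is handed in when it is done.

Besides the shell and the picture viewer there is one more tool, called after ">>>" in YAML: its name, and indented under it one key for each argument. carry_out: Moves the arm, as the interface text tells. Its arguments: {"type":"object","properties":{"plan":{"type":"array"},"fingers":{"type":"number"},"force":{"type":"number"}},"required":["plan"]}

```bash
mkdir -p pics; ls
python3 - <<'E'
from plant import r
import cv2
print(r.get_state())
for n in ["scene","top","wrist"]:
    im=r.capture(n); cv2.imwrite(f"pics/{n}0.png",im[:,:,::-1]); print(n,r.camera_model(n))
E
```

```text
pics
{'time_s': 0.0, 'joints': array([-4.99000789e+01,  2.05902439e+01,  6.32919542e-01, -2.02195275e-02,
       -7.01372618e+01, -1.65070469e+01]), 'qd': array([-0.10314362,  0.01213182, -0.01817639,  0.07817807, -0.12396046,
       -0.10087556]), 'joint_torque': array([-1.62929398e-03, -5.82717812e+01,  2.93046552e+01,  6.99687481e+00,
        6.84214581e-03, -1.89465595e-04]), 'tcp_pos': array([ 0.26992788, -0.61812515,  0.22562935]), 'eef_rot': array([ 1.79903911e+02, -8.65340175e-03, -1.56414004e+02]), 'contact_force': array([-1.06358898,  0.02314953, -0.22678632]), 'moment': array([-0.00354111,  0.03881395, -0.02119608]), 'gripper_width': 0.0878772363381951}
scene {'fov_y': 43.71084801959445, 'cx': 319.7182302873878, 'cy': 233.87084479176528, 'R': array([[ 0.86504512,  0.5016496 ,  0.00667937],
       [ 0.36612091, -0.62212496, -0.69203758],
       [-0.34300497,  0.60108919, -0.72183057]]), 't': array([-0.48589651, -0.11759359,  1.93014438])}
top {'fov_y': 44.063236345346546, 'cx': 323.2774689947238, 'cy': 242.6309984662619, 'R': array([[-0.02093616, -0.9997803 , -0.00101198],
       [-0.9939538 ,  0.02092325, -0.10778709],
       [ 0.10778458, -0.00125078, -0.99417349]]), 't': array([0.03420691, 0.53391278, 1.66262666])}
wrist {'fov_y': 69.90102635831713, 'cx': 316.2456620720766, 'cy': 232.60235450439308, 'mount': array([[-2.07425564e-04, -9.63342277e-01, -2.68275260e-01,
         7.21661318e-02],
       [ 9.99999885e-01, -3.15753375e-04,  3.60648366e-04,
        -9.60184508e-04],
       [-4.32136636e-04, -2.68275155e-01,  9.63342231e-01,
        -1.57290537e-01],
       [ 0.00000000e+00,  0.00000000e+00,  0.00000000e+00,
         1.00000000e+00]])}
```

View pics/scene0.png

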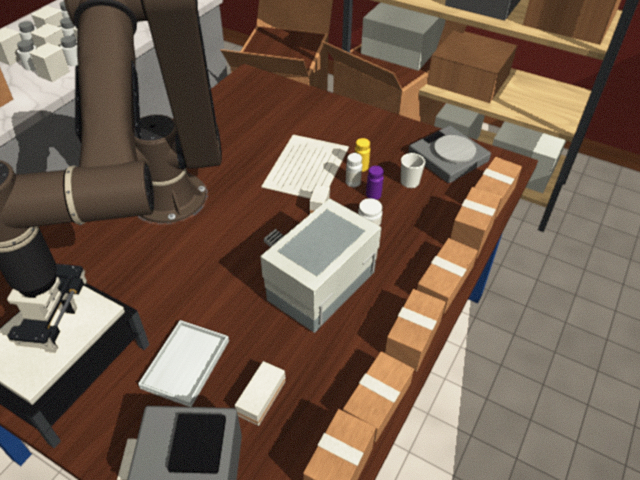

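View pics/top0.png

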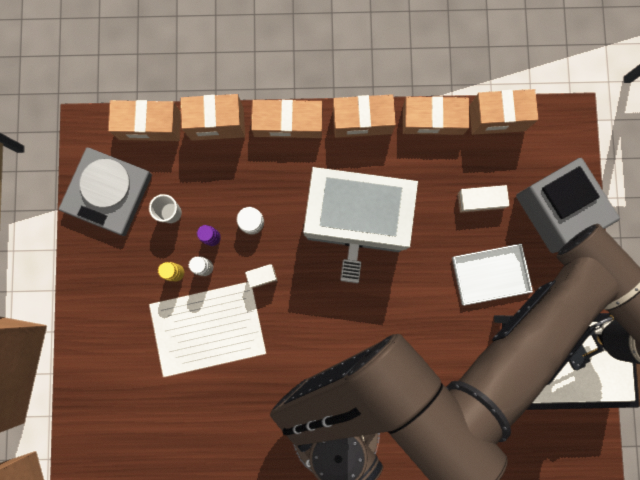

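View pics/wrist0.png

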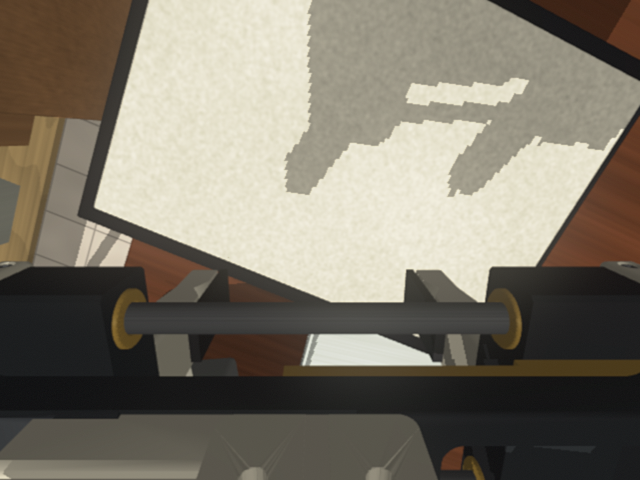

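The top view shows the box lid (312,168)-(418,180), the pedal pad near (351,270) and the white bottle's cap near (201,266), with the purple and yellow ones beside it. I'll zoom in for pixels.

Run:
```python
import cv2,numpy as np
t=cv2.imread("pics/top0.png"); s=cv2.imread("pics/scene0.png")
a=cv2.resize(t[155:295,295:425],None,fx=4,fy=4,interpolation=cv2.INTER_CUBIC)
b=cv2.resize(t[195:295,150:290],None,fx=5,fy=5,interpolation=cv2.INTER_CUBIC)
c=cv2.resize(s[130:270,250:440],None,fx=4,fy=4,interpolation=cv2.INTER_CUBIC)
cv2.imwrite("pics/a.png",a);cv2.imwrite("pics/b.png",b);cv2.imwrite("pics/c.png",c)
```

```text
(no output)
```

View pics/a.png

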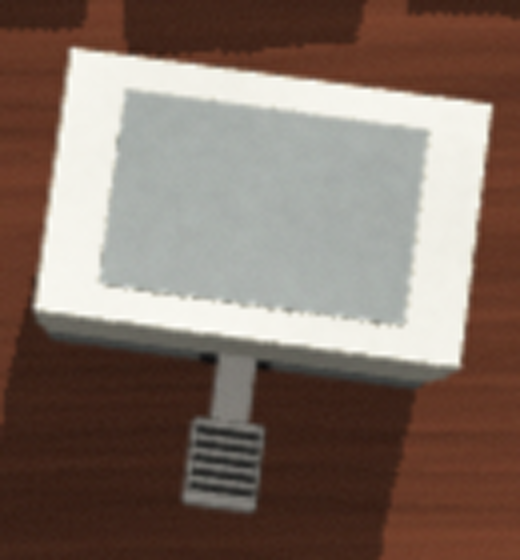

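View pics/b.png

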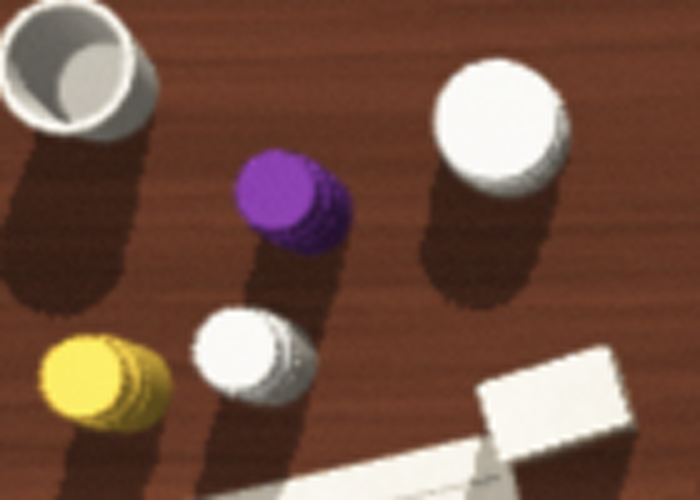

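View pics/c.png

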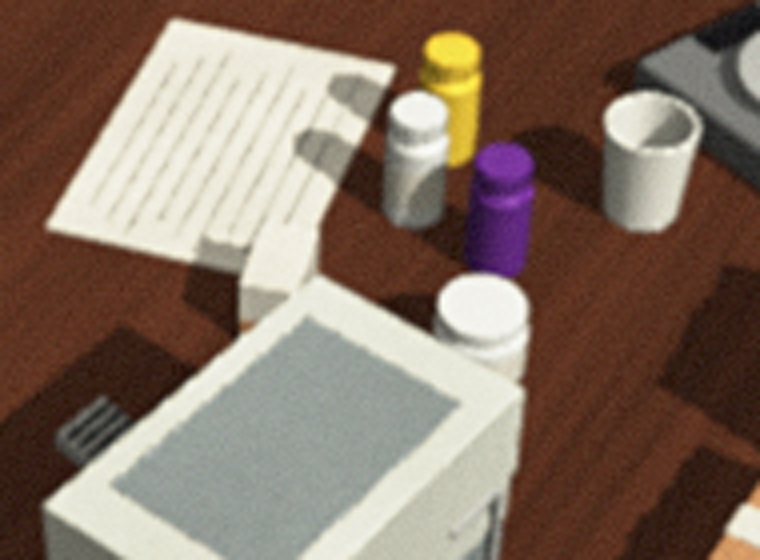

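```bash
cat > h.py <<'E'
import numpy as np
from plant import r
def ray(n,uv,state=None):
    m=r.camera_model(n); f=240/np.tan(np.radians(m["fov_y"])/2)
    d=np.array([(uv[0]-m["cx"])/f,(uv[1]-m["cy"])/f,1.])
    if n=="wrist":
        from scipy.spatial.transform import Rotation as Ro
        p,e=state; Rt=Ro.from_euler("xyz",e,degrees=True).as_matrix()
        M=np.array(m["mount"]); return Rt@M[:3,3]+p, Rt@M[:3,:3]@d
    R=np.array(m["R"]);t=np.array(m["t"]); return -R.T@t, R.T@d
def onz(n,uv,z,state=None):
    o,d=ray(n,uv,state); return o+d*(z-o[2])/d[2]
def tri(a,b):
    o1,d1=a;o2,d2=b
    s=np.linalg.lstsq(np.c_[d1,-d2],o2-o1,rcond=None)[0]
    p,q=o1+d1*s[0],o2+d2*s[1]; return (p+q)/2,np.linalg.norm(p-q)
E
python3 - <<'E'
from h import *
np.set_printoptions(precision=4,suppress=True)
A=lambda u,v:(u/4-.375+295,v/4-.375+155)
B=lambda u,v:(u/5-.4+150,v/5-.4+195)
C=lambda u,v:(u/4-.375+250,v/4-.375+130)
c=[onz("top",A(*p),.196) for p in [(71,47),(492,103),(460,367),(36,310)]]  # BL back-left, back-right, front-right, front-left
c=np.array(c);print(c)
print("ctr",c.mean(0)); ax=c[0]+c[1]-c[2]-c[3]; ay=c[0]+c[3]-c[1]-c[2]
print("size",np.linalg.norm(ax)/2,np.linalg.norm(ay)/2,"yaw",np.degrees(np.arctan2(ax[1],ax[0])),np.degrees(np.arctan2(-ay[0],ay[1])))
p=np.array([A(*p) for p in [(193,418),(265,425),(254,512),(184,502)]])
print("pad",onz("top",p.mean(0),.092))
print("bottle top",onz("top",B(235,350),.105), onz("scene",C(419,109),.105), tri(ray("top",B(235,350)),ray("scene",C(419,109))))
print("purple",onz("top",B(276,190),.105),"yel",onz("top",B(83,377),.105),"jar",onz("top",B(497,120),.065),"cup",onz("top",B(66,68),.09))
print("carton",[onz("top",B(*q),.065)[:2] for q in [(477,388),(607,345),(632,427),(512,462)]])
print("note corner",onz("top",(250,283),0))
E
```

```text
[[ 0.7168  0.0474  0.196 ]
 [ 0.6739 -0.2252  0.196 ]
 [ 0.5021 -0.1982  0.196 ]
 [ 0.5447  0.0732  0.196 ]]
ctr [ 0.6093 -0.0757  0.196 ]
size 0.17397856809510578 0.2753431869768031 yaw -8.740112039046515 -8.928382759573186
pad [ 0.449 -0.05   0.092]
bottle top [0.4736 0.3679 0.105 ] [0.4748 0.3694 0.105 ] (array([0.4743, 0.3684, 0.1053]), np.float64(0.0018270370773692606))
purple [0.5606 0.3457 0.105 ] yel [0.4606 0.4503 0.105 ] jar [0.6027 0.2298 0.065 ] cup [0.633  0.4649 0.09  ]
carton [array([0.4526, 0.242 ]), array([0.475 , 0.1696]), array([0.4292, 0.1562]), array([0.4112, 0.2229])]
note corner [0.4252 0.2364 0.    ]
```

>>> carry_out:
  plan:
    - [0.012,0.039,0,0,0,-0.113]
    - [0.012,0.039,0,0,0,-0.113]
    - [0.012,0.039,0,0,0,-0.113]
    - [0.012,0.039,0,0,0,-0.113]
    - [0.012,0.039,0,0,0,-0.113]
    - [0.012,0.039,0,0,0,0]
    - [0.012,0.039,0,0,0,0]
    - [0.012,0.039,0,0,0,0]
    - [0.012,0.039,0,0,0,0]
    - [0.012,0.039,0,0,0,0]
    - [0.012,0.039,0,0,0,0]
    - [0.012,0.039,0,0,0,0]
  fingers: 1
  force: 20

```text
time_s: 1.15
tcp_pos: [0.4077, -0.1462, 0.2196]
eef_rot: [179.6, -0.3, 169.7]
contact_force: [0.8, -0.1, -0.4]
gripper_width: 0.0124
```

>>> carry_out:
  plan:
    - [0.014,0.032,0,0,0,0.026]
    - [0.014,0.032,-0.02,0,0,0]
    - [0.013,0.031,-0.025,0,0,0]
    - [0,0,-0.025,0,0,0]
    - [0,0,-0.02,0,0,0]
    - [0,0,0,0,0,0]

```text
time_s: 1.65
tcp_pos: [0.4523, -0.0385, 0.1303]
eef_rot: [179.3, 0.3, 171.9]
contact_force: [-0.3, -1.0, -0.6]
gripper_width: 0.0003
```

Run:
```python
from h import *
import cv2
s=r.get_state();print(s["tcp_pos"],s["eef_rot"],s["contact_force"],s["gripper_width"])
cv2.imwrite("pics/w1.png",r.capture("wrist")[:,:,::-1])
t=r.capture("top")[:,:,::-1]
cv2.imwrite("pics/t1.png",cv2.resize(t[155:295,275:445],None,fx=4,fy=4))
```

```text
[ 0.45228258 -0.03853658  0.13033639] [179.32556999   0.28334179 171.89480697] [-0.30851078 -0.96273844 -0.56521923] 0.000295647234651297
```

View pics/w1.png

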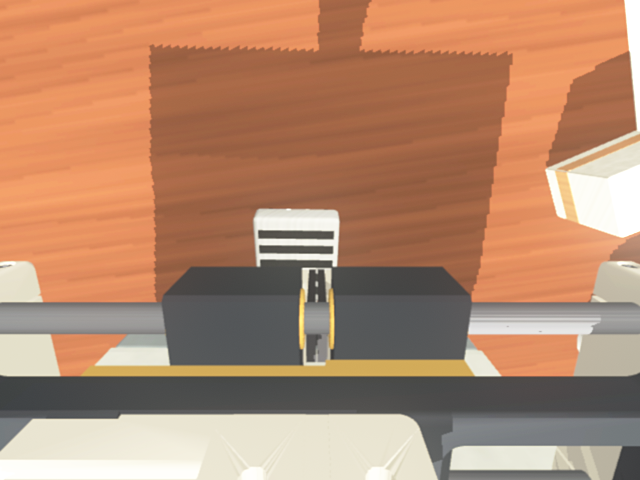

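View pics/t1.png

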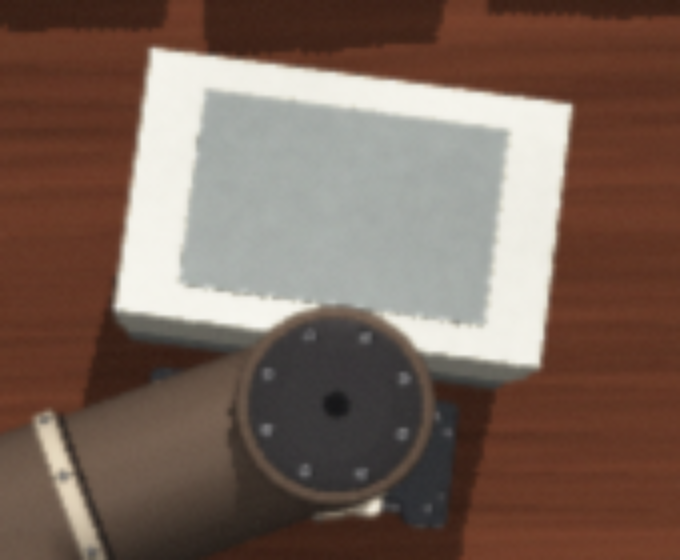

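Run:
```python
from h import *
s=r.get_state();st=(s["tcp_pos"],s["eef_rot"])
a=onz("wrist",(255,213),.098,st);b=onz("wrist",(339,213),.098,st)
m=(a+b)/2;print(a,b,np.linalg.norm(a-b),np.degrees(np.arctan2(-(a-b)[0],(a-b)[1])),m, m+.029*np.array([.988,-.1535,0]))
```

```text
[ 0.41970225 -0.06984383  0.098     ] [ 0.4266331  -0.02229041  0.098     ] 0.04805584482591912 171.7076079126025 [ 0.42316768 -0.04606712  0.098     ] [ 0.45181968 -0.05051862  0.098     ]
```

>>> carry_out:
  plan:
    - [-0.006,-0.012,0,0,0,-0.012]
    - [0,0,-0.02,0,0,0]
    - [0,0,-0.012,0,0,0]
    - [0,0,-0.006,0,0,0]
    - [0,0,-0.006,0,0,0]

```text
time_s: 2.17
tcp_pos: [0.4518, -0.0544, 0.0966]
eef_rot: [179.1, 1.2, 170.9]
contact_force: [0.3, -0.1, 0.8]
gripper_width: 0.0007
```

>>> carry_out:
  plan:
    - [-0.003,0.003,-0.006,0.01,0.02,0]
    - [0,0,-0.007,0,0,0]
    - [0,0,-0.007,0,0,0]
    - [0,0,-0.007,0,0,0]
    - [0,0,-0.007,0,0,0]
    - [0,0,-0.007,0,0,0]

```text
time_s: 2.67
tcp_pos: [0.449, -0.0529, 0.0611]
eef_rot: [178.5, -0.0, 170.8]
contact_force: [-4.6, 2.2, 7.4]
gripper_width: 0.0004
```

>>> carry_out:
  plan:
    - [0,0.002,-0.007,0,0,0]
    - [0,0,-0.007,0,0,0]
    - [0,0,-0.006,0,0,0]
    - [0,0,-0.006,0,0,0]
    - [0,0,-0.005,0,0,0]
    - [0,0,-0.005,0,0,0]

```text
time_s: 3.17
tcp_pos: [0.4511, -0.052, 0.0351]
eef_rot: [178.5, 0.0, 171.0]
contact_force: [-43.1, 15.7, 120.8]
gripper_width: 0.0003
```

The stop was reached harder than I meant: 120 N at the wrist. Backing off now.

>>> carry_out:
  plan:
    - [0,0,0.006,0,0,0]
    - [0,0,0.02,0,0,0]
    - [-0.01,0.02,0.03,0,0,0]
    - [-0.01,0.03,0.025,0,0,0]
    - [0,0.035,0.02,0,0,0]
    - [0,0.035,0,0,0,0]
    - [0,0.035,0,0,0,0]
    - [0,0.035,0,0,0,0]
    - [0,0.035,0,0,0,0]
    - [0,0,0,0,0,0]
  fingers: -1

```text
time_s: 4.0
tcp_pos: [0.4319, 0.1836, 0.1493]
eef_rot: [177.7, 0.4, 170.7]
contact_force: [-0.3, -0.2, 0.3]
gripper_width: 0.0615
```

Run:
```python
from h import *
import cv2
t=r.capture("top")[:,:,::-1]
cv2.imwrite("pics/t2.png",t)
cv2.imwrite("pics/t2z.png",cv2.resize(t[140:300,275:445],None,fx=4,fy=3.75,interpolation=cv2.INTER_CUBIC))
cv2.imwrite("pics/s2.png",r.capture("scene")[:,:,::-1])
```

```text
(no output)
```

View pics/t2.png

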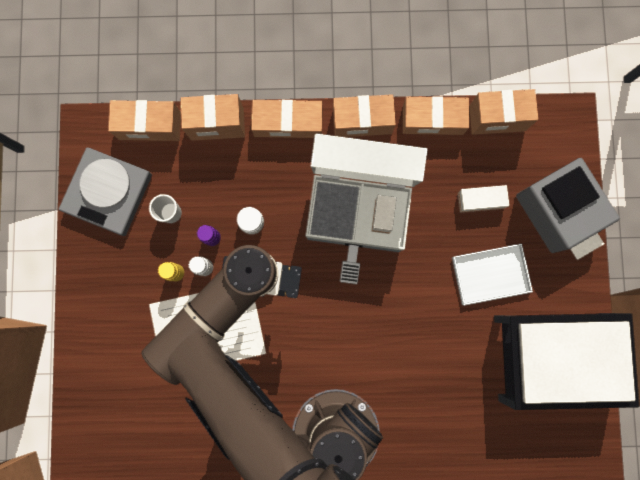

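View pics/t2z.png

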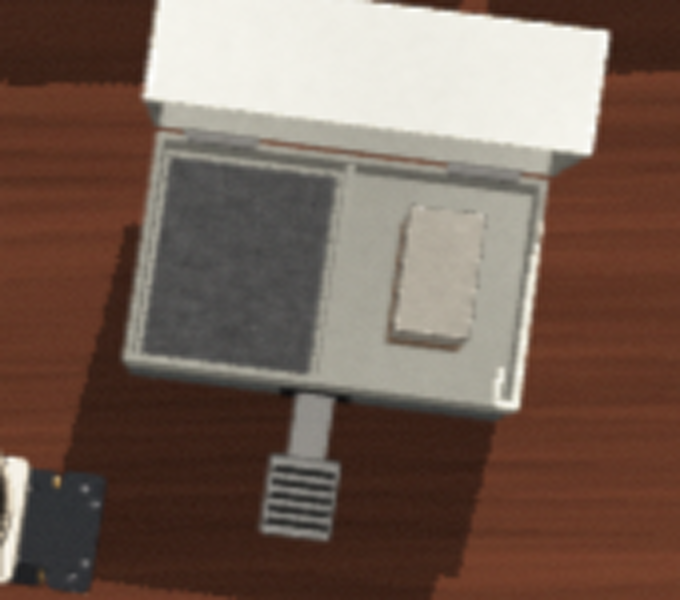

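View pics/s2.png

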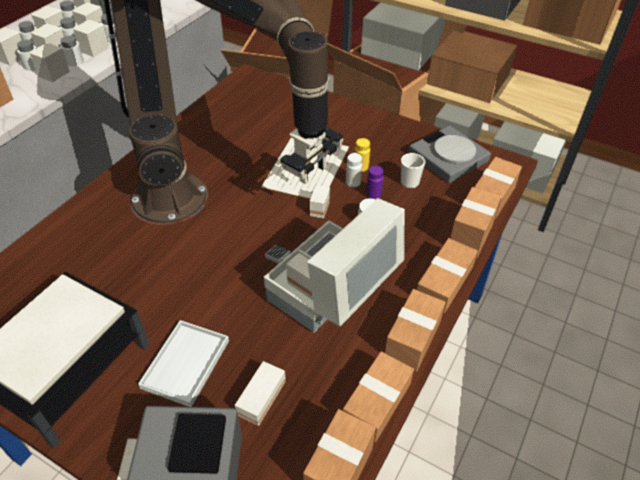

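Lid is fully up. The liner is in the left compartment at (335,205), and the boxed carton is on the right. The bottle's neighbours leave a diagonal gap, so I'll turn the jaws to yaw 135.

```bash
cat >> h.py <<'E'
def go(p,e):
    from scipy.spatial.transform import Rotation as Ro
    np.set_printoptions(precision=4,suppress=True)
    s=r.get_state()
    d=np.array(p)-s["tcp_pos"]; w=(Ro.from_euler("xyz",e,degrees=True)*Ro.from_euler("xyz",s["eef_rot"],degrees=True).inv()).as_rotvec()
    print("t",s["time_s"],"tcp",s["tcp_pos"],s["eef_rot"],"shift",d,"turn",w,"F",s["contact_force"],"w",s["gripper_width"],"j6",s["joints"][5])
E
python3 - <<'E'
from h import *
go([.474,.3685,.150],[180,0,135])
E
```

```text
t 4.1 tcp [0.4308 0.1799 0.1485] [177.8568   0.3149 170.6339] shift [0.0432 0.1886 0.0015] turn [-0.0313  0.0223 -0.622 ] F [-0.6864 -0.1743  0.4253] w 0.06969207652003491 j6 -144.7143213234877
```

Run:
```python
from h import *
go([.474,.3685,.150],[180,0,-136])
```

```text
t 4.1 tcp [0.4308 0.1799 0.1485] [177.8568   0.3149 170.6339] shift [0.0432 0.1886 0.0015] turn [-0.0387 -0.0061  0.9312] F [-0.6864 -0.1743  0.4253] w 0.06969207652003491 j6 -144.7143213234877
```

>>> carry_out:
  plan:
    - [0.005,0.023,0.001,-0.005,-0.001,0.116]
    - [0.005,0.023,0,-0.005,-0.001,0.116]
    - [0.005,0.023,0,-0.005,-0.001,0.116]
    - [0.005,0.023,0,-0.005,-0.001,0.116]
    - [0.005,0.023,0,-0.005,0,0.116]
    - [0.005,0.023,0,-0.005,0,0.116]
    - [0.006,0.024,0,-0.005,0,0.116]
    - [0.006,0.024,0,-0.005,0,0.116]
    - [0,0,0,0,0,0]
  fingers: -0.6

```text
time_s: 4.85
tcp_pos: [0.4748, 0.362, 0.1477]
eef_rot: [-179.9, -0.6, -134.2]
contact_force: [0.6, 0.2, 1.0]
gripper_width: 0.0703
```

Run:
```python
from h import *
import cv2
go([.474,.3685,.049],[180,0,-136])
cv2.imwrite("pics/w3.png",r.capture("wrist")[:,:,::-1])
```

```text
t 4.85 tcp [0.4748 0.362  0.1477] [-179.9112   -0.5579 -134.2354] shift [-0.0008  0.0065 -0.0987] turn [ 0.008  -0.0058 -0.0308] F [0.5989 0.2334 0.9822] w 0.07025422560492874 j6 -100.27990231536992
```

View pics/w3.png

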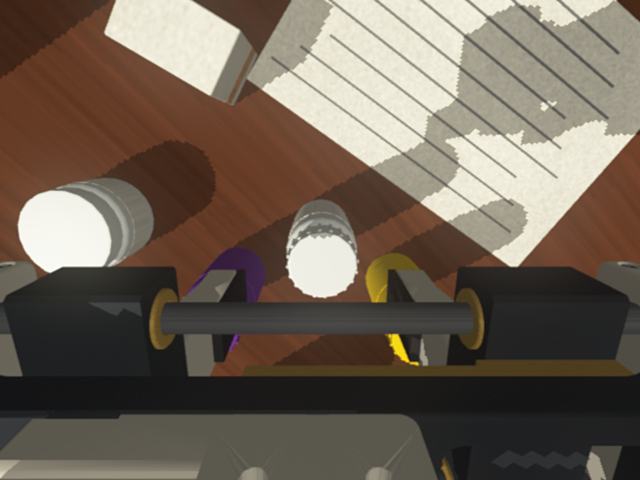

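Run:
```python
from h import *
s=r.get_state();st=(s["tcp_pos"],s["eef_rot"])
print(onz("wrist",(322,265),.105,st),onz("wrist",(322,298),.105,st))
print("yel left edge?",onz("wrist",(366,280),.105,st))
```

```text
[0.47450293 0.36442396 0.105     ] [0.49008865 0.38037026 0.105     ]
yel left edge? [0.4618285  0.39093652 0.105     ]
```

>>> carry_out:
  plan:
    - [0,0.0045,0,0.008,-0.006,-0.03]
    - [0,0,-0.018,0,0,0]
    - [0,0,-0.018,0,0,0]
    - [0,0,0,0,0,0]

```text
time_s: 5.23
tcp_pos: [0.4748, 0.3591, 0.1101]
eef_rot: [179.9, -0.2, -137.0]
contact_force: [0.0, -1.1, 0.1]
gripper_width: 0.0701
```

Run:
```python
from h import *
import cv2
go([.4745,.3665,.049],[180,0,-136])
cv2.imwrite("pics/w4.png",r.capture("wrist")[:,:,::-1])
cv2.imwrite("pics/s4.png",cv2.resize(r.capture("scene")[100:240,260:450,::-1],None,fx=4,fy=4))
```

```text
t 5.2333 tcp [0.4748 0.3591 0.1101] [ 179.9156   -0.1579 -137.0382] shift [-0.0003  0.0074 -0.0611] turn [ 0.0008 -0.003   0.0181] F [ 0.0326 -1.052   0.1395] w 0.07006245710125025 j6 -102.76631301335962
```

View pics/w4.png

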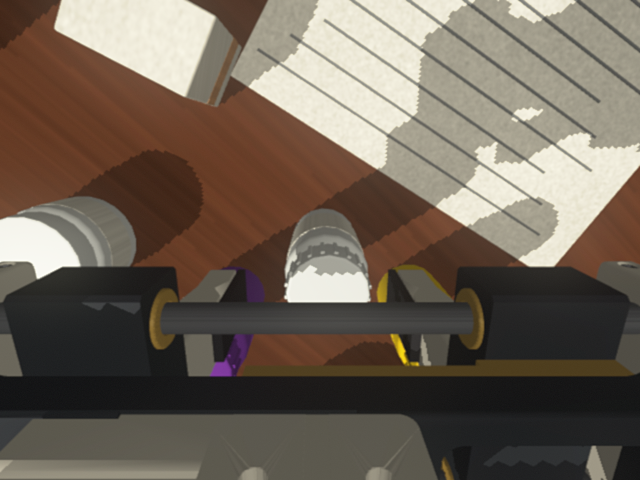

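View pics/s4.png

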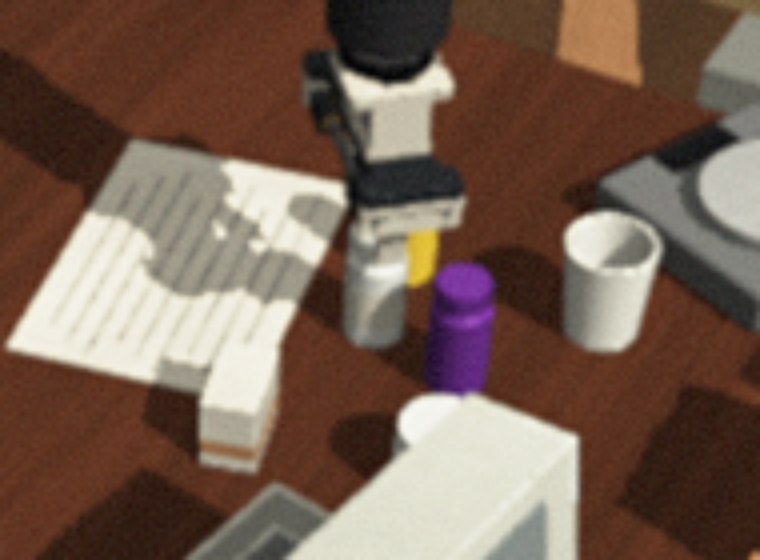

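>>> carry_out:
  plan:
    - [0,0.009,0,0,-0.003,0.018]
    - [0,0,0,0,0,0]

```text
time_s: 5.5
tcp_pos: [0.4772, 0.3691, 0.1152]
eef_rot: [-179.9, 0.3, -136.0]
contact_force: [0.6, 0.8, -0.4]
gripper_width: 0.0701
```

>>> carry_out:
  plan:
    - [-0.002,-0.002,-0.012,0,0,0]
    - [0,0,-0.018,0,0,0]
    - [0,0,-0.018,0,0,0]
    - [0,0,-0.01,0,0,0]
    - [0,0,0,0,0,0]

```text
time_s: 5.92
tcp_pos: [0.4777, 0.371, 0.062]
eef_rot: [180.0, 0.9, -135.9]
contact_force: [1.3, -0.3, -0.7]
gripper_width: 0.0701
```

>>> carry_out:
  plan:
    - [-0.003,-0.004,-0.01,0,-0.012,0]
    - [0,0,0,0,0,0]

```text
time_s: 6.08
tcp_pos: [0.4753, 0.3676, 0.053]
eef_rot: [-179.5, 1.5, -135.8]
contact_force: [-1.4, -1.6, -0.5]
gripper_width: 0.0702
```

Run:
```python
from h import *
go([.4745,.366,.049],[180,0,-136])
```

```text
t 6.0833 tcp [0.4753 0.3676 0.053 ] [-179.5071    1.5083 -135.8493] shift [-0.0008 -0.0016 -0.004 ] turn [-0.0121  0.0249 -0.0025] F [-1.4265 -1.6457 -0.523 ] w 0.0701908996153854 j6 -103.56658337849196
```

>>> carry_out:
  plan:
    - [-0.001,-0.001,-0.004,-0.012,0.025,0]
    - [0,0,0,0,0,0]

```text
time_s: 6.25
tcp_pos: [0.4747, 0.3676, 0.0514]
eef_rot: [180.0, 0.1, -135.8]
contact_force: [0.1, 0.5, -0.3]
gripper_width: 0.07
```

>>> carry_out:
  plan:
    - [0,0,0,0,0,0]
    - [0,0,0,0,0,0]
    - [0,0,0,0,0,0]
    - [0,0,0,0,0,0]
    - [0,0,0,0,0,0]
    - [0,0,0,0,0,0]
  fingers: 1
  force: 20

```text
time_s: 6.75
tcp_pos: [0.4766, 0.3696, 0.0555]
eef_rot: [180.0, 0.4, -135.7]
contact_force: [-0.2, -0.5, -1.5]
gripper_width: 0.0492
```

Run:
```python
from h import *
go([.4745,.366,.049],[180,0,-136])
```

```text
t 6.75 tcp [0.4766 0.3696 0.0555] [ 179.9653    0.4473 -135.7441] shift [-0.0021 -0.0036 -0.0065] turn [-0.0059  0.0052 -0.0045] F [-0.1882 -0.519  -1.5473] w 0.049215380128680285 j6 -102.18040382533752
```

>>> carry_out:
  plan:
    - [0,0,0.01,0,0,0]
    - [0,0,0.02,0,0,0]
    - [0,0,0.03,0,0,0]
    - [0,0,0.035,0,0,0]
    - [0,0,0.035,0,0,0]
    - [0,0,0.035,0,0,0]
    - [0,0,0.01,0,0,0]

```text
time_s: 7.33
tcp_pos: [0.4728, 0.3644, 0.2368]
eef_rot: [-179.9, -0.2, -135.8]
contact_force: [1.4, 0.7, -0.3]
gripper_width: 0.0493
```

Run:
```python
from h import *
import cv2
T=lambda u,v:(u/4-.375+275,v/3.75-.37+140)
L=np.mean([onz("top",T(*p),.078) for p in [(165,155),(335,175),(308,375),(143,352)]],0); print("liner",L)
go([.604,-.008,.24],[180,0,171.2])
t=r.capture("scene")[:,:,::-1]
cv2.imwrite("pics/s5.png",cv2.resize(t[60:240,240:450],None,fx=3.5,fy=3.3,interpolation=cv2.INTER_CUBIC))
cv2.imwrite("pics/w5.png",r.capture("wrist")[:,:,::-1])
```

```text
liner [ 0.62005008 -0.00890408  0.078     ]
t 7.3333 tcp [0.4728 0.3644 0.2368] [-179.8979   -0.204  -135.7833] shift [ 0.1312 -0.3724  0.0032] turn [ 0.0029 -0.003  -0.9253] F [ 1.4202  0.6544 -0.3013] w 0.049305268536959476 j6 -102.20616628477975
```

View pics/s5.png

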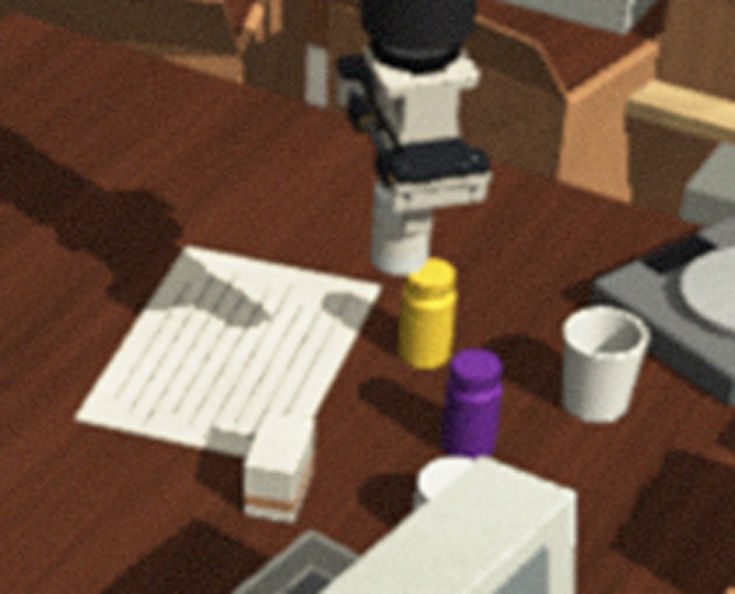

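View pics/w5.png

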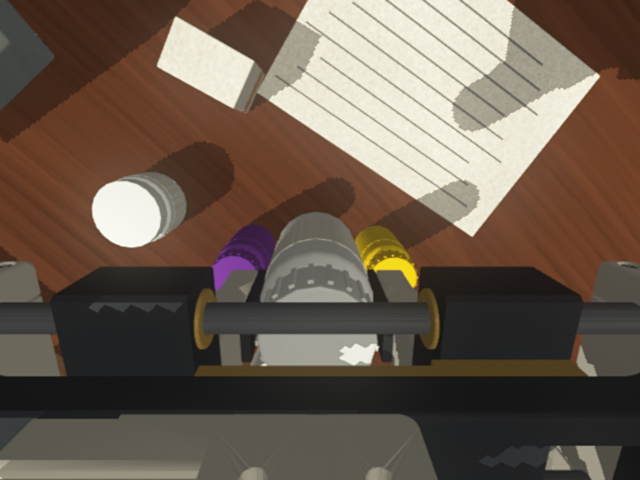

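>>> carry_out:
  plan:
    - [0.003,-0.012,0.002,0,0,-0.06]
    - [0.006,-0.02,0,0,0,-0.09]
    - [0.008,-0.028,0,0,0,-0.1]
    - [0.008,-0.03,0,0,0,-0.1]
    - [0.009,-0.032,0,0,0,-0.1]
    - [0.01,-0.032,0,0,0,-0.1]
    - [0.01,-0.032,0,0,0,-0.1]
    - [0.012,-0.032,0,0,0,-0.1]
    - [0.012,-0.032,0,0,0,-0.09]
    - [0.014,-0.032,0,0,0,-0.07]
    - [0.014,-0.03,0,0,0,0]
    - [0.012,-0.025,0,0,0,0]

```text
time_s: 8.43
tcp_pos: [0.5826, 0.014, 0.2283]
eef_rot: [-179.8, -1.1, 169.9]
contact_force: [1.1, 0.7, -1.2]
gripper_width: 0.0495
```

Run:
```python
from h import *
go([.605,-.008,.14],[180,0,171.2])
```

```text
t 8.4333 tcp [0.5826 0.014  0.2283] [-179.7707   -1.1403  169.8536] shift [ 0.0224 -0.022  -0.0883] turn [ 0.0007 -0.0203  0.0235] F [ 1.0817  0.7255 -1.2412] w 0.04946740943108676 j6 -120.32044387194229
```

>>> carry_out:
  plan:
    - [0.01,-0.01,0,0,-0.01,0.01]
    - [0.012,-0.012,0,0,-0.01,0.012]
    - [0,0,-0.015,0,0,0]
    - [0,0,-0.015,0,0,0]
    - [0,0,0,0,0,0]

```text
time_s: 8.85
tcp_pos: [0.6038, -0.0172, 0.1924]
eef_rot: [-179.8, -0.4, 170.6]
contact_force: [-1.7, 0.2, -1.9]
gripper_width: 0.0496
```

Run:
```python
from h import *
import cv2
go([.605,-.008,.14],[180,0,171.2])
cv2.imwrite("pics/w6.png",r.capture("wrist")[:,:,::-1])
t=r.capture("scene")[:,:,::-1]
cv2.imwrite("pics/s6.png",cv2.resize(t[130:340,230:430],None,fx=3,fy=2.8,interpolation=cv2.INTER_CUBIC))
```

```text
t 8.85 tcp [ 0.6038 -0.0172  0.1924] [-179.7738   -0.4306  170.6231] shift [ 0.0012  0.0092 -0.0524] turn [ 0.0027 -0.008   0.0101] F [-1.6782  0.1795 -1.8863] w 0.049557104746980135 j6 -116.27352425318252
```

View pics/w6.png

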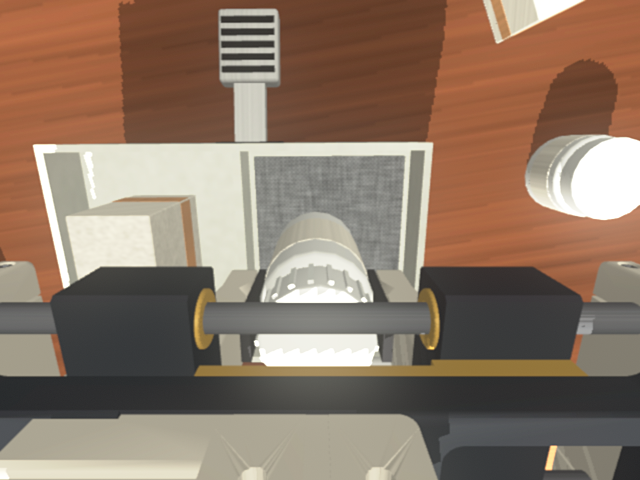

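View pics/s6.png

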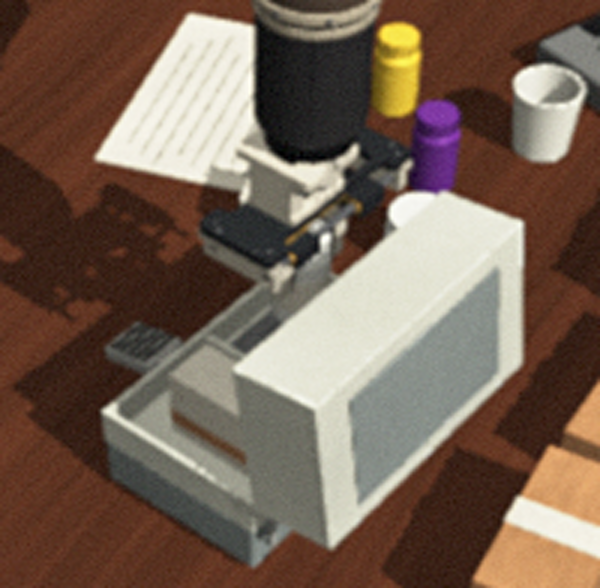

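The bottle is held upright above the left compartment, so I'll lower it.

>>> carry_out:
  plan:
    - [0,0.009,0,0.002,-0.008,0.01]
    - [0,0,-0.012,0,0,0]
    - [0,0,-0.014,0,0,0]
    - [0,0,-0.012,0,0,0]
    - [0,0,-0.006,0,0,0]
    - [0,0,0,0,0,0]

```text
time_s: 9.45
tcp_pos: [0.606, -0.004, 0.1524]
eef_rot: [179.9, 0.6, 171.5]
contact_force: [-0.9, -0.5, -1.8]
gripper_width: 0.0492
```

>>> carry_out:
  plan:
    - [0,-0.002,-0.005,0,0.01,0]
    - [0,0,-0.004,0,0,0]
    - [0,0,-0.003,0,0,0]
    - [0,0,-0.002,0,0,0]

```text
time_s: 9.78
tcp_pos: [0.607, -0.0054, 0.1391]
eef_rot: [179.9, 0.1, 171.6]
contact_force: [0.6, 0.5, -2.0]
gripper_width: 0.0494
```

>>> carry_out:
  plan:
    - [0,0,-0.002,0,0,0]
    - [0,0,-0.002,0,0,0]

```text
time_s: 9.95
tcp_pos: [0.6074, -0.0054, 0.1351]
eef_rot: [179.9, 0.1, 171.6]
contact_force: [-0.4, 0.5, -0.9]
gripper_width: 0.0492
```

>>> carry_out:
  plan:
    - [0,0,-0.002,0,0,0]

```text
time_s: 10.03
tcp_pos: [0.6075, -0.0055, 0.133]
eef_rot: [179.9, 0.1, 171.6]
contact_force: [-0.2, -0.2, -1.9]
gripper_width: 0.049
```

>>> carry_out:
  plan:
    - [0,0,-0.0015,0,0,0]

```text
time_s: 10.12
tcp_pos: [0.6081, -0.0056, 0.1329]
eef_rot: [179.9, 0.2, 171.7]
contact_force: [-5.4, 2.0, 18.8]
gripper_width: 0.0495
```

>>> carry_out:
  plan:
    - [0,0,-0.0015,0,0,0]

```text
time_s: 10.2
tcp_pos: [0.6086, -0.0057, 0.1331]
eef_rot: [179.9, 0.3, 171.7]
contact_force: [-5.6, 1.9, 12.6]
gripper_width: 0.0493
```

>>> carry_out:
  plan:
    - [0,0,0,0,0,0]
    - [0,0,0,0,0,0]
    - [0,0,0,0,0,0]
    - [0,0,0,0,0,0]
  fingers: -0.6

```text
time_s: 10.53
tcp_pos: [0.6096, -0.0057, 0.1347]
eef_rot: [179.9, 0.5, 171.7]
contact_force: [0.1, -1.0, -0.2]
gripper_width: 0.0683
```

>>> carry_out:
  plan:
    - [0,0,0.01,0,0,0]
    - [0,0,0.02,0,0,0]
    - [0,0,0.025,0,0,0]
    - [0,0,0.025,0,0,0]
    - [0,0,0.015,0,0,0]
    - [-0.02,-0.002,0.005,0,0,0]
    - [-0.03,-0.006,0,0,0,0]
    - [-0.035,-0.01,0,0,0,0]
    - [-0.035,-0.012,0,0,0,0]
    - [-0.025,-0.012,0,0,0,0]
    - [0,0,0,0,0,0]

```text
time_s: 11.45
tcp_pos: [0.4594, -0.0496, 0.2431]
eef_rot: [180.0, 0.5, 171.8]
contact_force: [-1.2, 0.6, -0.6]
gripper_width: 0.0701
```

Run:
```python
from h import *
import cv2
go([.451,-.0505,.13],[180,0,171.2])
cv2.imwrite("pics/w7.png",r.capture("wrist")[:,:,::-1])
t=r.capture("top")[:,:,::-1]
cv2.imwrite("pics/t7.png",cv2.resize(t[130:310,275:445],None,fx=3.5,fy=3.3,interpolation=cv2.INTER_CUBIC))
t=r.capture("scene")[:,:,::-1]
cv2.imwrite("pics/s7.png",cv2.resize(t[150:340,230:430],None,fx=3,fy=3,interpolation=cv2.INTER_CUBIC))
```

```text
t 11.45 tcp [ 0.4594 -0.0496  0.2431] [179.9583   0.5155 171.7521] shift [-0.0084 -0.0009 -0.1131] turn [ 0.0006  0.009  -0.0096] F [-1.153   0.619  -0.6324] w 0.07011657984572037 j6 -116.8661179160804
```

View pics/t7.png

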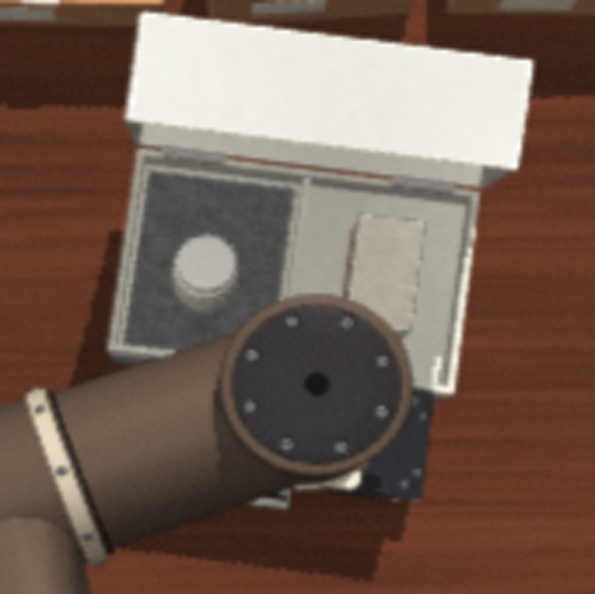

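View pics/w7.png

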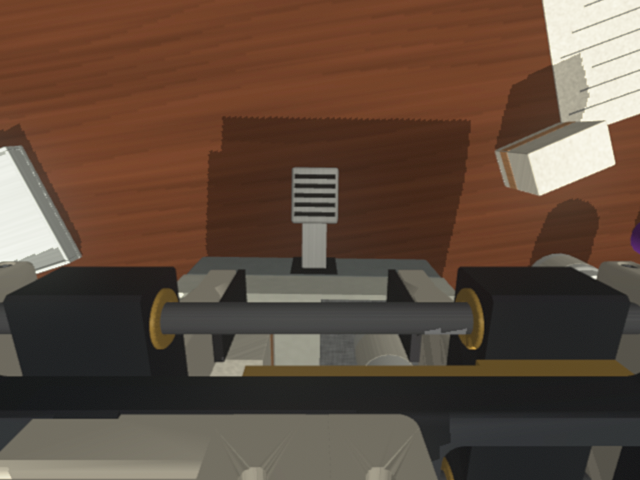

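View pics/s7.png

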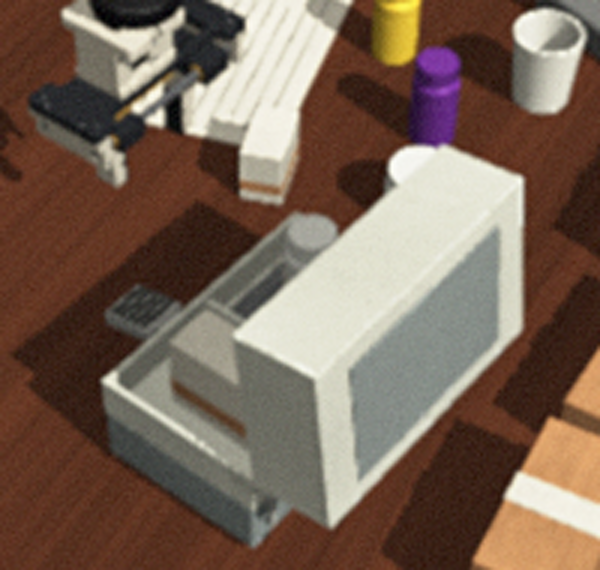

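Run:
```python
from h import *
s=r.get_state();st=(s["tcp_pos"],s["eef_rot"])
c=[onz("wrist",p,z,st) for p,z in [((292,168),.030),((338,168),.030),((338,222),.042),((292,223),.042)]]
c=np.array(c);print(c,c.mean(0),np.linalg.norm(c[0]-c[1]))
m=c.mean(0);go([m[0],m[1],.10],[180,0,171.2])
```

```text
[[ 0.4227345  -0.06884683  0.03      ]
 [ 0.42973264 -0.02046845  0.03      ]
 [ 0.48532771 -0.02825202  0.042     ]
 [ 0.47934212 -0.07735276  0.042     ]] [ 0.45428425 -0.04873002  0.036     ] 0.04888191175645834
t 11.6 tcp [ 0.4639 -0.0482  0.2431] [179.9706   0.6006 171.7835] shift [-0.0096 -0.0006 -0.1431] turn [ 0.001   0.0104 -0.0102] F [1.1593 0.2893 0.3561] w 0.06992441525737576 j6 -116.89368021369631
```

>>> carry_out:
  plan:
    - [-0.012,-0.001,-0.02,0,0.01,-0.01]
    - [0,0,-0.03,0,0,0]
    - [0,0,-0.035,0,0,0]
    - [0,0,-0.035,0,0,0]
    - [0,0,-0.03,0,0,0]
    - [0,0,-0.018,0,0,0]
    - [0,0,0,0,0,0]
  fingers: -1

```text
time_s: 12.18
tcp_pos: [0.4608, -0.0465, 0.0718]
eef_rot: [180.0, 0.5, 171.3]
contact_force: [0.3, 0.3, -0.0]
gripper_width: 0.0874
```

Run:
```python
from h import *
go([.452,-.0495,.014],[180,0,171.2])
```

```text
t 12.1833 tcp [ 0.4608 -0.0465  0.0718] [179.9594   0.5239 171.2934] shift [-0.0088 -0.003  -0.0578] turn [ 0.0007  0.0091 -0.0016] F [ 0.2992  0.2977 -0.0288] w 0.08738127964101218 j6 -117.82775872388432
```

>>> carry_out:
  plan:
    - [-0.009,-0.003,-0.012,0,0.009,0]
    - [0,0,-0.014,0,0,0]
    - [0,0,-0.014,0,0,0]
    - [0,0,-0.01,0,0,0]
    - [0,0,0,0,0,0]

```text
time_s: 12.6
tcp_pos: [0.4583, -0.0476, 0.0215]
eef_rot: [-179.8, -0.0, 171.5]
contact_force: [0.1, -0.0, 0.1]
gripper_width: 0.0882
```

Run:
```python
from h import *
go([.452,-.0495,.014],[180,0,171.2])
```

```text
t 12.6 tcp [ 0.4583 -0.0476  0.0215] [-179.8463   -0.0121  171.4567] shift [-0.0063 -0.0019 -0.0075] turn [ 0.0026 -0.0006 -0.0045] F [ 0.0886 -0.0358  0.1099] w 0.08824425775617178 j6 -117.52169095200468
```

>>> carry_out:
  plan:
    - [-0.007,-0.002,-0.006,0,0,0]
    - [-0.001,0,-0.001,0,0,0]
    - [-0.001,0,-0.001,0,0,0]
    - [0,0,0,0,0,0]
    - [0,0,0,0,0,0]
    - [0,0,0,0,0,0]
  fingers: 1
  force: 30

```text
time_s: 13.1
tcp_pos: [0.4526, -0.0486, 0.0163]
eef_rot: [-179.9, 0.2, 171.5]
contact_force: [0.7, -13.6, -5.2]
gripper_width: 0.0533
```

Run:
```python
from h import *
import cv2
go([.452,-.0495,.014],[180,0,171.2])
cv2.imwrite("pics/w8.png",r.capture("wrist")[:,:,::-1])
```

```text
t 13.1 tcp [ 0.4526 -0.0486  0.0163] [-179.9036    0.2165  171.5459] shift [-0.0006 -0.0009 -0.0023] turn [ 0.0022  0.0035 -0.006 ] F [  0.7123 -13.5809  -5.1833] w 0.053287561978539344 j6 -117.69506919876306
```

View pics/w8.png

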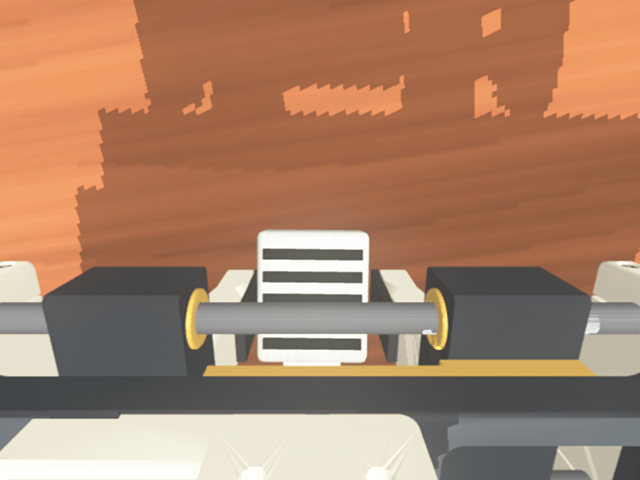

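>>> carry_out:
  plan:
    - [0,-0.0015,0,0,0,0]
    - [0,0,0,0,0,0]
    - [0,0,0,0,0,0]

```text
time_s: 13.4
tcp_pos: [0.4521, -0.0504, 0.0163]
eef_rot: [-179.9, 0.2, 171.6]
contact_force: [2.7, -3.5, -6.1]
gripper_width: 0.0497
```

>>> carry_out:
  plan:
    - [-0.0002,0,0.001,0,0,0]
    - [-0.0002,0,0.0012,0,0,0]
    - [-0.0002,0,0.0012,0,0,0]
    - [-0.0002,0,0.0012,0,0,0]
    - [-0.0002,0,0.0012,0,0,0]
    - [-0.0002,0,0.0012,0,0,0]

```text
time_s: 13.9
tcp_pos: [0.451, -0.0503, 0.023]
eef_rot: [-179.9, 0.2, 171.5]
contact_force: [3.6, 0.4, -9.0]
gripper_width: 0.0501
```

Moving as planned, at about 13 mm/s and 9 N.

>>> carry_out:
  plan:
    - [-0.0002,0,0.0013,0,0,0]
    - [-0.0002,0,0.0013,0,0,0]
    - [-0.0002,0,0.0013,0,0,0]
    - [-0.0002,0,0.0013,0,0,0]
    - [-0.0002,0,0.0013,0,0,0]
    - [-0.0002,0,0.0013,0,0,0]
    - [-0.0001,0,0.0013,0,0,0]
    - [-0.0001,0,0.0013,0,0,0]
    - [-0.0001,0,0.0013,0,0,0]
    - [-0.0001,0,0.0013,0,0,0]
    - [-0.0001,0,0.0013,0,0,0]
    - [-0.0001,0,0.0013,0,0,0]

```text
time_s: 14.9
tcp_pos: [0.4493, -0.0501, 0.0407]
eef_rot: [-180.0, 0.3, 171.5]
contact_force: [3.6, -0.6, -7.6]
gripper_width: 0.05
```

>>> carry_out:
  plan:
    - [0,0,0.0013,0,0,0]
    - [0,0,0.0013,0,0,0]
    - [0,0,0.0013,0,0,0]
    - [0,0,0.0013,0,0,0]
    - [0,0,0.0013,0,0,0]
    - [0,0,0.0013,0,0,0]
    - [0,0,0.0013,0,0,0]
    - [0.0001,0,0.0013,0,0,0]
    - [0.0001,0,0.0013,0,0,0]
    - [0.0001,0,0.0013,0,0,0]

```text
time_s: 15.73
tcp_pos: [0.4496, -0.0501, 0.0554]
eef_rot: [-180.0, 0.3, 171.5]
contact_force: [1.8, 1.4, -6.4]
gripper_width: 0.0498
```

Run:
```python
from h import *
import cv2
go([.452,-.0495,.0723],[180,0,171.2])
cv2.imwrite("pics/s9.png",cv2.resize(r.capture("scene")[130:340,200:440,::-1],None,fx=2.8,fy=2.8,interpolation=cv2.INTER_CUBIC))
```

```text
t 15.7333 tcp [ 0.4496 -0.0501  0.0554] [-179.9807    0.2725  171.4642] shift [0.0024 0.0006 0.0169] turn [ 0.001   0.0047 -0.0046] F [ 1.8037  1.3619 -6.4311] w 0.04984794536712171 j6 -117.57045783283513
```

View pics/s9.png

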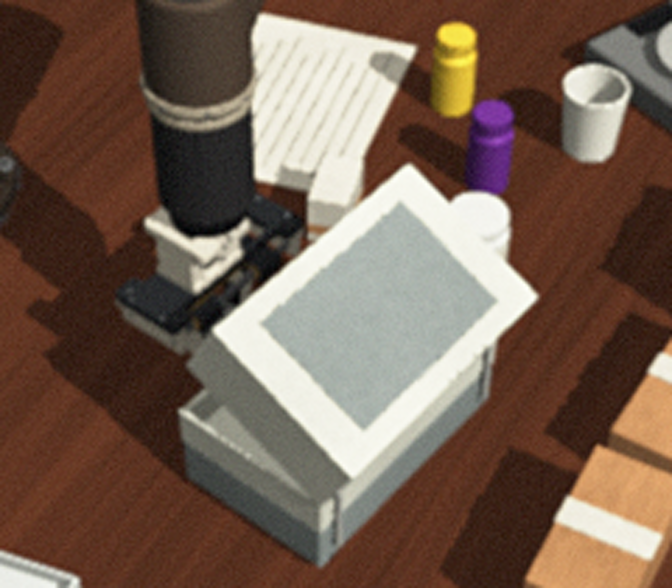

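>>> carry_out:
  plan:
    - [0.0001,0,0.0012,0,0,0]
    - [0.0001,0,0.0012,0,0,0]
    - [0.0001,0,0.0012,0,0,0]
    - [0.0001,0,0.0012,0,0,0]
    - [0.0002,0,0.0012,0,0,0]
    - [0.0002,0,0.0012,0,0,0]
    - [0.0002,0,0.0011,0,0,0]
    - [0.0002,0,0.001,0,0,0]
    - [0.0002,0,0.001,0,0,0]

```text
time_s: 16.53
tcp_pos: [0.4509, -0.0503, 0.067]
eef_rot: [-180.0, 0.3, 171.5]
contact_force: [2.6, -0.0, -5.0]
gripper_width: 0.0497
```

>>> carry_out:
  plan:
    - [0.0002,0,0.0009,0,0,0]
    - [0.0002,0,0.0009,0,0,0]
    - [0.0002,0,0.0009,0,0,0]
    - [0.0002,0,0.0009,0,0,0]

```text
time_s: 16.87
tcp_pos: [0.4516, -0.0504, 0.0711]
eef_rot: [-180.0, 0.2, 171.5]
contact_force: [2.2, -0.0, -5.0]
gripper_width: 0.0498
```

>>> carry_out:
  plan:
    - [0.0002,0,0.0009,0,0,0]
    - [0.0002,0,0.0009,0,0,0]

```text
time_s: 17.03
tcp_pos: [0.452, -0.0505, 0.073]
eef_rot: [-179.9, 0.2, 171.5]
contact_force: [2.4, 0.5, -4.6]
gripper_width: 0.0497
```

>>> carry_out:
  plan:
    - [0.0001,0,0.0009,0,0,0]

```text
time_s: 17.12
tcp_pos: [0.4521, -0.0505, 0.0739]
eef_rot: [-179.9, 0.2, 171.5]
contact_force: [7.2, -1.8, -21.4]
gripper_width: 0.0498
```

>>> carry_out:
  plan:
    - [0.0001,0,0.0009,0,0,0]

```text
time_s: 17.2
tcp_pos: [0.4521, -0.0505, 0.074]
eef_rot: [-180.0, 0.2, 171.4]
contact_force: [11.1, -2.4, -28.4]
gripper_width: 0.0493
```

>>> carry_out:
  plan:
    - [0,0,0,0,0,0]
    - [0,0,0,0,0,0]
    - [0,0,0,0,0,0]
    - [0,0,0,0,0,0]
    - [0,0,0,0,0,0]
  fingers: -1

```text
time_s: 17.62
tcp_pos: [0.4523, -0.0507, 0.075]
eef_rot: [-179.9, 0.3, 171.5]
contact_force: [0.1, 0.4, 0.1]
gripper_width: 0.0771
```

>>> carry_out:
  plan:
    - [0,0,0.008,0,0,0]
    - [0,0,0.02,0,0,0]
    - [0,0,0.03,0,0,0]
    - [0,0,0.035,0,0,0]
    - [-0.01,-0.01,0.035,0,0,0]
    - [-0.01,-0.03,0.02,0,0,0]
    - [-0.005,-0.035,0,0,0,0]
    - [0,-0.038,0,0,0,0]
    - [0,-0.038,0,0,0,0]
    - [0,-0.038,0,0,0,0]
    - [0,-0.038,0,0,0,0]
    - [0,-0.03,0,0,0,0]

```text
time_s: 18.62
tcp_pos: [0.4238, -0.3153, 0.244]
eef_rot: [-179.7, 1.1, 172.3]
contact_force: [0.5, 0.9, -0.5]
gripper_width: 0.0877
```

Run:
```python
from h import *
import cv2
t=r.capture("top")[:,:,::-1]
cv2.imwrite("pics/t10.png",t)
cv2.imwrite("pics/t10z.png",cv2.resize(t[155:295,295:425],None,fx=4,fy=4,interpolation=cv2.INTER_CUBIC))
cv2.imwrite("pics/s10.png",r.capture("scene")[:,:,::-1])
for n,o in (("t10","top0"),("s10","scene0")):
    a=cv2.imread(f"pics/{n}.png").astype(int);b=cv2.imread(f"pics/{o}.png").astype(int)
    d=np.abs(a-b).max(2); print(n,"pedal/lid diff", (d[155:290,300:425]>40).sum() if n=="t10" else (d[200:330,262:385]>40).sum())
```

```text
t10 pedal/lid diff 2837
s10 pedal/lid diff 0
```

View pics/t10.png

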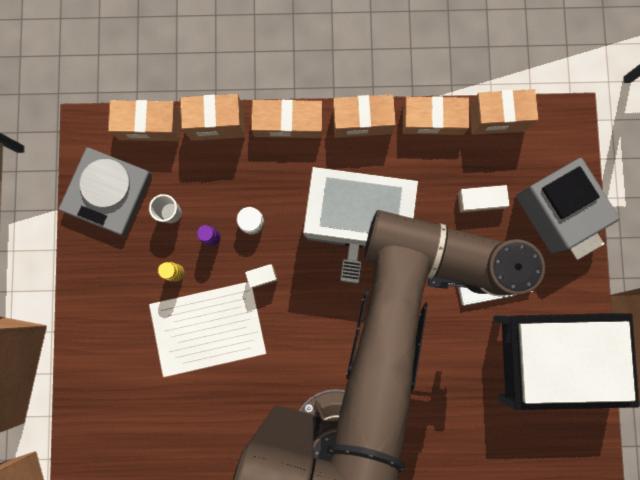

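View pics/t10z.png

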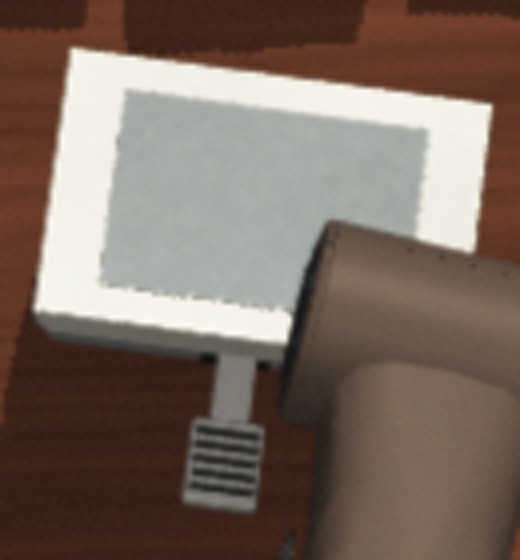

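View pics/s10.png

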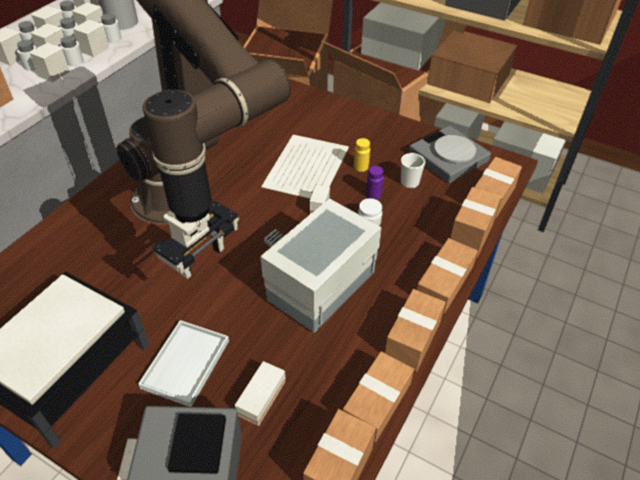

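The lid and pedal look just as they did at the start, with zero pixels differing in the scene view. Everything else is where it was and the arm is clear. Handing in.

Run:
```python
from plant import r
print(r.close_job())
```

```text
the job is handed in; nothing more can be done
None
```

The bottle is standing upright on the grey liner in the left compartment and the lid is shut. However, one force reading went over the 120 N wrist limit, so the attempt may be judged a fail on that.

- **What I did:** I pressed the pedal down to its stop and the lid stayed up. I lowered the bottle onto the liner until it touched, then let go. I then gripped the pedal by its sides and eased it up over about 3.8 s to its upper stop, released it and moved the arm clear. I handed in at about 19 s.
- **Force limit:** when the pedal reached its lower stop, one reading was [-43, 16, 121] N, about 129 N in total. I pushed in steps that were too large at the end, and backed off straight away. The largest reading after that was about 31 N, at the upper stop.
- **Bottle:** after release, the pictures showed it upright on the liner, clear of the walls. I could not look again once the lid was shut.
- **Lid and pedal:** the final side view of the box matched the starting picture with no differing pixels. In the top view the arm hid part of the lid, so its pixel count there tells nothing; what was visible looked the same as at the start.
- **Other items:** the ones in view had not moved. In the last top view the arm hid part of the counting tray, but the side view showed it in place. The carton in the box was undisturbed when last seen, before the lid closed.

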